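Pry the snap-fit cover off a bench sensor box

ROBOT

A 7-joint arm with a two-finger parallel gripper is mounted at the origin on the work surface. World frame = base frame: x ahead of the robot, y to its left, z up, the work surface at z = 0. Lengths are in m, angles in rad, forces in N, time in s.
With the tool pointing down it reaches from about 0.35 to 0.9 m from the base axis. Payload 8.1 kg.
Tool frame: the origin (TCP) lies midway between the tips of the shut fingers; the grasp point (between the pads) lies 19 mm behind it; z points along the fingers, y is the line along which they close (so a half turn about z gives the same grasp; the last joint's range is limited). The gripper opens to 92 mm and grips with 3 to 60 N. Pads are 19 mm wide; open, the fingers measure 130 mm over their backs; the gripper's body (75 mm by 190 mm) begins 47 mm behind the grasp point.
Start: joints at [1.137, 0.434, 0.025, 1.573, -0.012, 1.134, -0.075], TCP at [0.203, -0.591, 0.227] pointing down, gripper open.
Joint ranges: [-2.62, 2.62], [-0.44, 2.09], [-1.27, 1.32], [0.08, 2.57], [-1.32, 4.46], [0.12, 2], [-2.74, 2.74]. Speed limits (rad/s): [2.22, 2.22, 3.01, 3.01, 3.14, 3.14, 3.14].

INTERFACE

Orientations are given as a rotation vector (axis times angle).
In Python, from cell import arm gives the robot as it stands.
- The arm moves only by the tool carry_out, never from a script. Its arguments are lists of equal length, an entry for each row: "claw": the finger opening in cm, from 0 to 9.18; "delta_pos": the shift along the tool's x, y, z in cm, a list of three; "angular": the turn, a rotation vector about the tool's x, y, z in rad, a list of three. In form: {"claw": [claw, ...], "delta_pos": [[dx, dy, dz], ...], "angular": [[ax, ay, az], ...]}. A call has 1 to 20 rows; each row shifts and turns the commanded pose from where the row before left it, along the tool's axes as they then stand; what a row does not reach is not made up. A row lasts 1/10 s, in which the tool goes at most 50 mm and 8.59 degrees, less where a joint would pass 70% of its speed; a pose out of reach is approached as far as the arm can. A call with a gripper value outside its range is refused whole. The fingers move at their own pace and stop on an object; "force" is the grip in N (left out, the last holds). Time passes only in rows, so rows that do not move let the fingers close. It gives the time, the measured TCP pose, the force, the opening and the grip force at its end, in the units of the state.
- arm.observe(): the state, without advancing time (a new reading comes with each control period).
- arm.get_image(name): name is "side" or "top"; returns a dict with "frame" (400x640x3 uint8, red, green, blue), "mtx" (3x3 intrinsics, pixels), "T" (4x4, takes a point from camera to world coordinates). Camera axes: x right, y down, z forward; pixel columns grow to the right and rows downward; lengths in m; the calibration is good to about 2 mm. A picture is of the moment at which its call begins. There is no depth.
- arm.sign_off(): hands the job in; it is judged then, once.
Trained networks look in a picture, given as the dict that the camera call returned (one of the last four; its "shot" number tells which), for a name from the list of things; names that differ only in an ending like _2 or _b are one class to them, and where a whole thing is asked for, a point or a joint stands for the part that bears it (a point fixed in the world has none). Each returns a list of dicts, best first, with "conf" (0 to 1); they miss things now and then, are a little off and sometimes report something else, mostly with a low value. They report only what shows in the picture. A call takes as long as a camera call. They do not tell look-alikes from the thing itself.
- arm.look_for(label, picture): "centre" ([column, row] as shares, 0 to 1, of the picture: columns of its width, rows of its height, amid what is visible of it).
- arm.trace(label, picture): "region" (400x640 bool, what is visible of it) and "centre" ([column, row] as shares, 0 to 1, of the picture: columns of its width, rows of its height, amid what is visible of it).
- arm.place_of(label, picture): "centre" ([column, row] as shares, 0 to 1, of the picture: columns of its width, rows of its height: a listed point, or the origin of a listed thing).
The state is a dict: "clock": time; "joints": joint angles; "dq": joint speeds; "joint_efforts": joint torques, N m; "position": TCP position; "ee_rot": TCP orientation; "force": force on the tool from outside, world axes, zero at the start; "ft_torque": the same for the moment, N m; "width": opening from 0.0 (shut) to 1.0 (fully open); "gripper_force": force on a finger pad.
Only numpy, scipy, OpenCV 4.12 (cv2) and the standard library are available. Lean on these libraries where they do the work, as an engineer would, in place of code of your own. Each camera call takes 0.05 s, during which the arm holds its last target. There are 200 camera calls.

TASK

Take the flat-blade pry tool (the one with the flat rectangular handle) out of its stand, put its blade down into the notch behind the top edge of the snap-fit cover of the sensor box, and pry the cover off forwards so that it falls forward onto the mat in front of its box (the other box has its cover screwed on and no notch). Do it with the tool, not with the fingers on the cover. Then put the tool back upright in the hole of the stand it came from and let go of it.

Things in the scene. Friction and masses are not known exactly. Their poses are not given: they have to be found in the camera images.
- unit: White fixed sensor box with a notch, 90 deep (x), 110 wide (y), 90 high (mm). Origin: at bench level under the middle of its front, on which the cover's back lies; x points into the box, away from the robot (yaw up to 15 deg), z up. Black mat 2 thick, 130 wide in front (x -16 to -186); weights stand on both boxes' rear tops, up to 134 above the bench. The other box has no notch but four screws.
- notch (a point): Middle of the notch's mouth, at z 90; axes as the box's. The notch is a pocket open upwards right behind the cover's top edge: 16 (x) by 36 (y), 32 deep. Two spring catches hold the cover's top at y -40 and 40, up to z 105. A blade in the notch pulled to -x with about 6 N frees the cover in some 10 mm; pushed 40 mm it topples forward over its 16 high ledge lip onto the mat.
- cover: snap-fit cover: plain grey plastic plate 8 thick (x), 100 wide (y), 75 high (z), 60 g, upright on the front of the sensor box, its top edge 87 mm above the bench. Origin: middle of the lower edge of its back face. Axes as the box's while it is on: x into the box, z up.
- prytool: Pry tool, upright in one of two holes (22 x by 30 y, 70 apart) of an aluminium stand 75 high. Origin: middle of the blade's tip, 15 above the bench at the start; z up the tool. Steel blade 60 long, 12 wide (y), 3 thick (x); guard 44 (x) by 52 (y), z 60 to 65, rests on the stand; black rectangular handle 20 (x) by 30 (y), z 65 to 140. 90 g. The other tool's handle is round, 24 across.
Not all that is in view belongs to the job. Of the things that look like the cover, the smallest one is meant.

How it is judged:
By the outcome, as a careful person would: the job done as asked, in the order asked, and still so for the second after the job is handed in, with the robot touching nothing.
It also fails if it takes over 48 s, if anything falls off the work surface, if the arm or the gripper's body presses on something with over 40 N, if the wrist force passes 120 N, or if a joint passes its speed limit or range.

## Working session

There is one attempt and no reset: what is moved stays moved. The work goes in short steps, Python scripts to look and compute and a tool call to move; the robot and the scene stay as the last step left them, time stands still between calls to the robot, and variables do not carry over. Pictures are saved under pics/ and viewed, at most 10 in all, crops included, and the job is handed in when it is done.

Besides the shell and the picture viewer there is one more tool, called after ">>>" in YAML: its name, and indented under it one key for each argument. carry_out: Moves the arm, as the interface text tells. Its arguments: {"type":"object","properties":{"claw":{"type":"array","items":{"type":"number"}},"delta_pos":{"type":"array","items":{"type":"array","items":{"type":"number"}}},"angular":{"type":"array","items":{"type":"array","items":{"type":"number"}}},"force":{"type":"number"}},"required":["claw","delta_pos","angular"]}

```bash
mkdir -p pics; ls; cat > h.py <<'E'
from cell import arm
import numpy as np, cv2
def px(c): return np.array(c)*[640,400]
def ray(im,p):
    d=np.linalg.inv(im["mtx"])@[p[0],p[1],1]; T=np.array(im["T"]); return T[:3,3],T[:3,:3]@d
def onz(im,p,z):
    o,d=ray(im,p); return o+d*(z-o[2])/d[2]
def tri(im1,p1,im2,p2):
    o1,d1=ray(im1,p1);o2,d2=ray(im2,p2)
    s=np.linalg.lstsq(np.c_[d1,-d2],o2-o1,rcond=None)[0]
    a=o1+d1*s[0];b=o2+d2*s[1]; return (a+b)/2,np.linalg.norm(a-b)
def proj(im,P):
    T=np.linalg.inv(im["T"]);q=im["mtx"]@(T[:3,:3]@np.array(P)+T[:3,3]);return q[:2]/q[2]
def save(im,n): cv2.imwrite("pics/"+n+".png",im["frame"][:,:,::-1])
E
python3 - <<'E'
from h import *
s=arm.observe();print(s)
A={n:arm.get_image(n) for n in("side","top")}
for n,im in A.items():
    save(im,n+"0");print(n,np.round(im["T"],3).tolist(),im["mtx"][0])
    for l in("unit","notch","cover","prytool"):
        print(n,l,[(round(r["conf"],2),px(r["centre"]).round(1).tolist()) for r in arm.place_of(l,im)], [(round(r["conf"],2),px(r["centre"]).round(1).tolist()) for r in arm.look_for(l,im)])
E
```

```text
pics
{'clock': 0.0, 'joints': array([ 1.13740588,  0.4352373 ,  0.02497206,  1.57407759, -0.01161563,
        1.13397927, -0.07508364]), 'dq': array([ 4.97896266e-05,  1.91765815e-04, -7.05858296e-04,  8.15217286e-04,
       -6.34321104e-05,  1.05345642e-04, -3.59777157e-04]), 'joint_efforts': array([ 6.25297998e-04, -6.67848229e+01,  9.85170119e-01, -3.14456069e+01,
       -6.04493427e-02,  4.28140350e-02,  1.51258837e-04]), 'position': array([ 0.20278538, -0.59066316,  0.22594359]), 'ee_rot': array([-3.09724727e+00, -5.16898747e-01,  5.98219509e-04]), 'force': array([-0.16971692,  0.81967589,  0.10294321]), 'ft_torque': array([-0.00901639,  0.01738569,  0.00141032]), 'gripper_force': 0.0, 'width': 1.003435033544208}
side [[-0.982, -0.129, 0.139, 0.325], [-0.188, 0.569, -0.8, 0.707], [0.024, -0.812, -0.583, 0.606], [0.0, 0.0, 0.0, 1.0]] [399.37123503   0.         316.85156943]
side unit [(0.72, [210.5, 302.6])] [(0.68, [224.3, 304.3])]
side notch [(0.62, [197.1, 270.4])] [(0.79, [223.6, 305.1])]
side cover [(0.86, [346.5, 254.0]), (0.81, [393.1, 363.8]), (0.76, [207.8, 299.3])] [(0.88, [347.5, 237.6]), (0.61, [211.3, 286.5])]
side prytool [] [(0.67, [270.0, 141.8])]
top [[0.006, -0.997, 0.081, 0.394], [-1.0, -0.007, -0.012, 0.019], [0.012, -0.081, -0.997, 0.845], [0.0, 0.0, 0.0, 1.0]] [377.12448786   0.         316.00317406]
top unit [(0.88, [208.4, 136.2])] [(0.97, [209.2, 158.5])]
top notch [(0.87, [198.7, 120.0])] [(0.59, [213.6, 155.2])]
top cover [(0.85, [185.3, 293.2]), (0.66, [211.2, 134.3]), (0.6, [291.6, 242.7])] [(0.96, [204.8, 134.9]), (0.93, [178.5, 299.9])]
top prytool [(0.78, [422.0, 130.2])] [(0.74, [435.6, 119.9])]
```

View pics/side0.png

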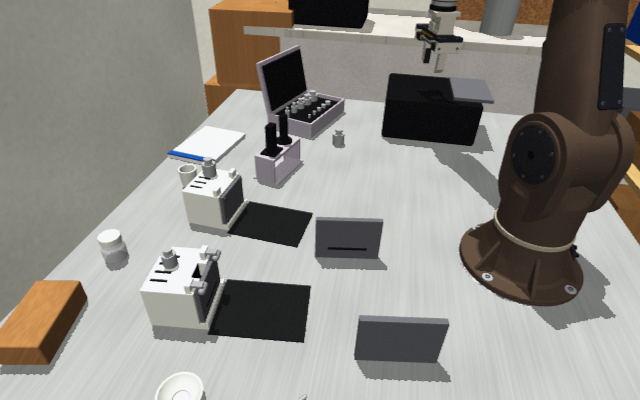

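View pics/top0.png

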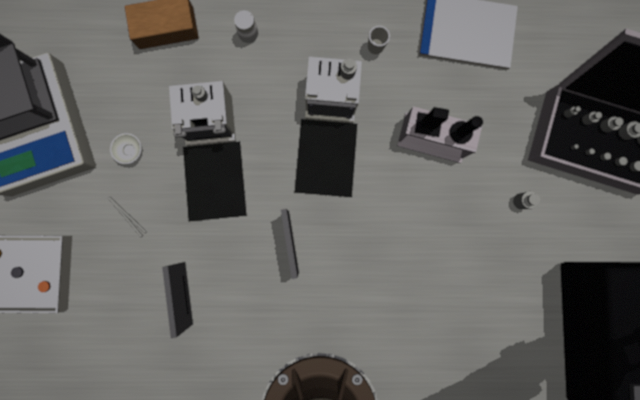

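The side view shows the notched box with catches at about (183,290) and the plain box at (213,200). The stand's tools are at (271,140) and (283,128), and loose plates stand at (348,238) and (401,339). In the top view the notched box is at (200,110), its mat at (214,180), and the tools at (433,120) and (465,130).

```bash
python3 - <<'E'
from h import *
t=cv2.imread("pics/top0.png");s=cv2.imread("pics/side0.png")
f=lambda im,c,r,w,h:cv2.resize(im[r:r+h,c:c+w],(400,300),interpolation=cv2.INTER_CUBIC)
o=np.vstack([np.hstack([f(t,160,75,80,60+0),f(t,395,95,100,75)]),np.hstack([f(s,140,235,100,75),f(s,245,105,80,80*3//4+20)])])
o=np.vstack([np.hstack([f(t,160,80,80,60),f(t,395,95,100,75)]),np.hstack([f(s,140,240,100,75),f(s,240,105,100,75)])])
# gamma
o=(255*(o/255.)**0.6).astype(np.uint8)
cv2.imwrite("pics/crop1.png",o)
E
```

```text
(no output)
```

View pics/crop1.png

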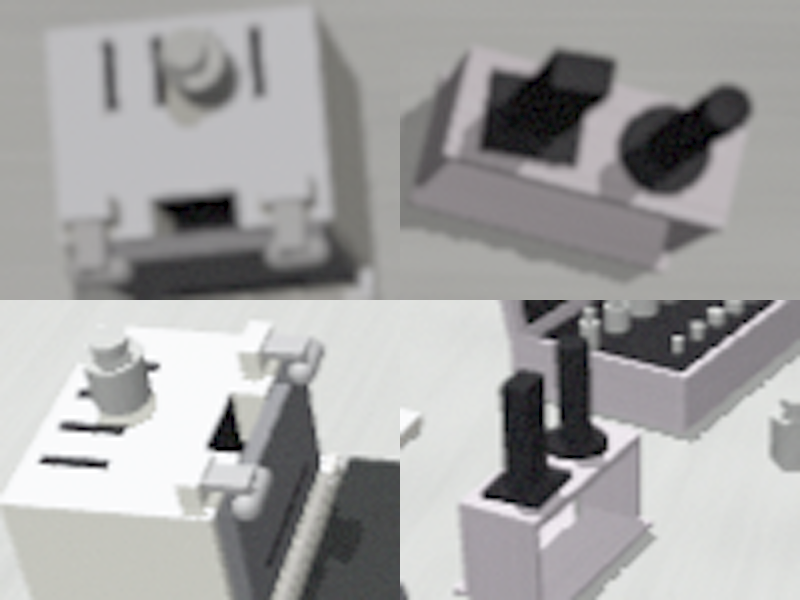

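Candidates for the tool: rectangular handle, top view (441,114) and side (271,125); round handle, top (478,120) and side (283,112). I choose the rectangular one. Candidates for the cover: the plate on the notched box, top view (211,134) and side (208,299); loose plates at side (348,238) and (401,339), and the screwed cover at (232,200). I choose the one on the notched box. The crop confirms the flat handle with its square guard, and the notch between two catches at about top view (199,122).

```bash
python3 - <<'E'
from h import *
A={n:arm.get_image(n) for n in("side","top")};T=A["top"];S=A["side"]
tl=lambda c,r:(160+c/5-.4,80+r/5-.4); tr=lambda c,r:(395+(c-400)/4-.4,95+r/4-.4)
sl=lambda c,r:(140+c/4-.4,240+(r-300)/4-.4); sr=lambda c,r:(240+(c-400)/4-.4,105+(r-300)/4-.4)
print("handle top",tri(T,tr(583,73),S,sr(525,379)))
print("guard",tri(T,tr(533,117),S,sr(527,484)), onz(T,tr(533,117),.08),onz(S,sr(527,484),.08))
print("round top",tri(T,tr(727,106),S,sr(572,340)))
for c in[(475,47),(750,100),(722,228),(445,155)]: print("stand",onz(T,tr(*c),.075).round(4))
for c in[(460,502),(540,532),(640,435)]: print("standS",onz(S,sr(*c),.075).round(4))
for c in[(48,32),(318,8),(330,218),(65,228)]: print("box",onz(T,tl(*c),.09).round(4))
for c in[(5,503),(222,512),(98,328)]: print("boxS",onz(S,sl(*c),.09).round(4))
print("boxcorner",tri(T,tl(48,32),S,sl(5,503)))
for c in[(155,200),(232,195),(235,225),(165,230)]: print("notchT",onz(T,tl(*c),.09).round(4))
for c in[(240,395),(208,448),(243,450),(270,398)]: print("notchS",onz(S,sl(*c),.09).round(4))
print("weight",tri(T,tl(185,47),S,sl(112,340)))
for l in("unit","notch","prytool","cover"):
  for n,im in A.items():
    for r in arm.place_of(l,im)[:3]: print(l,n,round(r["conf"],2),onz(im,px(r["centre"]),{"unit":0,"notch":.09,"prytool":.015,"cover":.012}[l]).round(4))
E
```

```text
handle top (array([ 0.61489918, -0.22085693,  0.15638033]), np.float64(0.00018506744399806834))
guard (array([ 0.61680444, -0.22150751,  0.07809341]), np.float64(0.0005786874482352327)) [ 0.61595371 -0.22093858  0.08      ] [ 0.61606469 -0.21822218  0.08      ]
round top (array([ 0.60036642, -0.28813024,  0.15649781]), np.float64(0.001090949771292901))
stand [ 0.6546 -0.1927  0.075 ]
stand [ 0.6276 -0.3368  0.075 ]
stand [ 0.5594 -0.3201  0.075 ]
stand [ 0.5968 -0.1761  0.075 ]
standS [ 0.6555 -0.1925  0.075 ]
standS [ 0.5924 -0.1663  0.075 ]
standS [ 0.5598 -0.317   0.075 ]
box [0.6872 0.3126 0.09  ]
box [0.6985 0.2026 0.09  ]
box [0.6106 0.1955 0.09  ]
box [0.6054 0.3027 0.09  ]
boxS [0.6868 0.3141 0.09  ]
boxS [0.5971 0.2999 0.09  ]
boxS [0.702  0.2072 0.09  ]
boxcorner (array([0.68771456, 0.31313109, 0.08870713]), np.float64(5.5041036928216585e-05))
notchT [0.6174 0.2667 0.09  ]
notchT [0.6198 0.2355 0.09  ]
notchT [0.6073 0.2339 0.09  ]
notchT [0.605  0.2622 0.09  ]
notchS [0.6185 0.2346 0.09  ]
notchS [0.6184 0.2676 0.09  ]
notchS [0.6032 0.2656 0.09  ]
notchS [0.6046 0.2335 0.09  ]
weight (array([0.66810232, 0.24570492, 0.12390379]), np.float64(0.0009058120606630086))
unit side 0.76 [0.6002 0.2492 0.    ]
unit top 0.87 [0.6069 0.2531 0.    ]
notch side 0.67 [0.6159 0.2506 0.09  ]
notch top 0.73 [0.6099 0.2482 0.09  ]
prytool top 0.73 [ 0.6178 -0.2207  0.015 ]
cover side 0.94 [0.3734 0.0638 0.012 ]
cover side 0.7 [0.6048 0.2526 0.012 ]
cover side 0.65 [0.2582 0.3105 0.012 ]
cover top 0.93 [0.2561 0.2978 0.012 ]
cover top 0.92 [0.6    0.2466 0.012 ]
cover top 0.6 [0.3728 0.0648 0.012 ]
```

>>> carry_out:
  claw: [9, 9, 9, 9, 9, 9, 9, 9, 9]
  delta_pos:
    - [0, 0, -0.4]
    - [0, 0, -0.4]
    - [0, 0, -0.4]
    - [0, 0, -0.4]
    - [0, 0, -0.4]
    - [0, 0, -0.4]
    - [0, 0, -0.4]
    - [0, 0, -0.4]
    - [0, 0, 0]
  angular:
    - [0, 0, -0.128]
    - [0, 0, -0.128]
    - [0, 0, -0.128]
    - [0, 0, -0.128]
    - [0, 0, -0.128]
    - [0, 0, -0.128]
    - [0, 0, -0.128]
    - [0, 0, -0.128]
    - [0, 0, 0]

```text
clock: 2.3
position: [0.2029, -0.5915, 0.2593]
ee_rot: [2.446, 1.971, -0.0]
force: [0.2, -0.2, -0.4]
width: 0.981
gripper_force: 0.0
```

>>> carry_out:
  claw: [9, 9, 9, 9, 9, 9, 9, 9, 9, 9, 9, 9, 9, 9, 9, 9, 9]
  delta_pos:
    - [2.8, 2.0, 0]
    - [2.8, 2.0, 0]
    - [2.8, 2.0, 0]
    - [2.8, 2.0, 0]
    - [2.8, 2.0, 0]
    - [2.8, 2.0, 0]
    - [2.8, 2.0, 0]
    - [2.8, 2.0, 0]
    - [2.8, 2.0, 0]
    - [2.8, 2.0, 0]
    - [2.8, 2.0, 0]
    - [2.8, 2.0, 0]
    - [2.8, 2.0, 0]
    - [2.8, 2.0, 0]
    - [2.8, 2.0, 0]
    - [2.8, 2.0, 0]
    - [0, 0, 0]
  angular:
    - [0, 0, 0]
    - [0, 0, 0]
    - [0, 0, 0]
    - [0, 0, 0]
    - [0, 0, 0]
    - [0, 0, 0]
    - [0, 0, 0]
    - [0, 0, 0]
    - [0, 0, 0]
    - [0, 0, 0]
    - [0, 0, 0]
    - [0, 0, 0]
    - [0, 0, 0]
    - [0, 0, 0]
    - [0, 0, 0]
    - [0, 0, 0]
    - [0, 0, 0]

```text
clock: 4.0
position: [0.6147, -0.2163, 0.2581]
ee_rot: [-2.444, -1.971, -0.005]
force: [0.5, 0.6, 0.0]
width: 0.982
gripper_force: 0.0
```

```bash
cat >> h.py <<'E'
from scipy.spatial.transform import Rotation as R
def d(target,yawy=None):
    s=arm.observe();Q=R.from_rotvec(s["ee_rot"]);M=Q.as_matrix()
    print("t",round(s["clock"],2),"pos",s["position"].round(4),"yang",np.degrees(np.arctan2(M[1,1],M[0,1])).round(2),"F",s["force"].round(1),"w",s["width"])
    print("shift cm",(Q.inv().apply(np.array(target)-s["position"])*100).round(2))
    if yawy is not None:
        a=np.radians(yawy);y=np.array([np.cos(a),np.sin(a),0]);z=np.array([0,0,-1.]);W=np.c_[np.cross(y,z),y,z]
        print("rot",(Q.inv()*R.from_matrix(W)).as_rotvec().round(3))
E
python3 - <<'E'
from h import *
d([.6155,-.2205,.111],-12.2)
im=arm.get_image("side");save(im,"side1");t=arm.get_image("top")
a=im["frame"][40:190,180:380];b=t["frame"][60:210,330:530]
o=np.hstack([cv2.resize(x,(400,300),interpolation=cv2.INTER_CUBIC) for x in(a,b)])[:,:,::-1]
cv2.imwrite("pics/c2.png",o)
E
```

```text
t 4.0 pos [ 0.6147 -0.2163  0.2581] yang -12.21 F [0.5 0.6 0. ] w 0.9815540838205804
shift cm [-0.45  0.16 14.71]
rot [ 0.    -0.004 -0.   ]
```

View pics/c2.png

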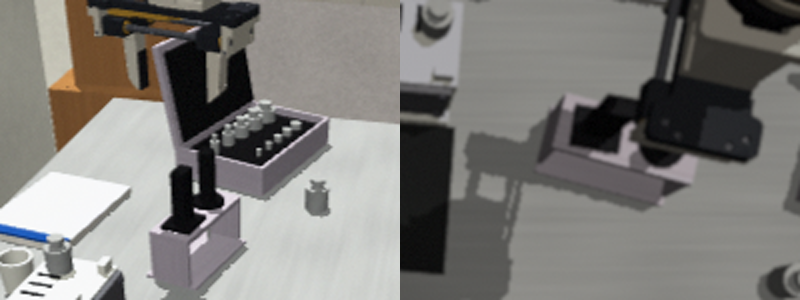

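The open gripper is above the stand, with the fingers either side of the rectangular handle along x (side crop, about (180,170)). I descend and grip.

>>> carry_out:
  claw: [9, 9, 9, 9, 9, 9, 9, 9, 9, 9, 9, 9, 9]
  delta_pos:
    - [-0.45, 0.15, 1.5]
    - [0, 0, 1.5]
    - [0, 0, 1.5]
    - [0, 0, 1.5]
    - [0, 0, 1.5]
    - [0, 0, 1.5]
    - [0, 0, 1.5]
    - [0, 0, 1.2]
    - [0, 0, 1]
    - [0, 0, 1]
    - [0, 0, 1]
    - [0, 0, 0.5]
    - [0, 0, 0]
  angular:
    - [0, -0.004, 0]
    - [0, 0, 0]
    - [0, 0, 0]
    - [0, 0, 0]
    - [0, 0, 0]
    - [0, 0, 0]
    - [0, 0, 0]
    - [0, 0, 0]
    - [0, 0, 0]
    - [0, 0, 0]
    - [0, 0, 0]
    - [0, 0, 0]
    - [0, 0, 0]

```text
clock: 5.4
position: [0.6116, -0.2273, 0.1059]
ee_rot: [2.447, 1.968, -0.006]
force: [0.8, 0.0, -0.1]
width: 0.977
gripper_force: 0.0
```

>>> carry_out:
  claw: [4, 4, 4, 3, 3, 1, 1, 1, 1, 1, 1, 1]
  delta_pos:
    - [0, 0, 0]
    - [0, 0, 0]
    - [0, 0, 0]
    - [0, 0, 0]
    - [0, 0, 0]
    - [0, 0, 0]
    - [0, 0, 0]
    - [0, 0, 0]
    - [0, 0, 0]
    - [0, 0, 0]
    - [0, 0, 0]
    - [0, 0, 0]
  angular:
    - [0, 0, 0]
    - [0, 0, 0]
    - [0, 0, 0]
    - [0, 0, 0]
    - [0, 0, 0]
    - [0, 0, 0]
    - [0, 0, 0]
    - [0, 0, 0]
    - [0, 0, 0]
    - [0, 0, 0]
    - [0, 0, 0]
    - [0, 0, 0]
  force: 50

```text
clock: 6.6
position: [0.612, -0.2274, 0.1067]
ee_rot: [2.446, 1.967, -0.005]
force: [-0.1, -0.5, -0.9]
width: 0.214
gripper_force: 50.0
```

>>> carry_out:
  claw: [1, 1, 1, 1, 1, 1, 1, 1, 1, 1, 1, 1, 1]
  delta_pos:
    - [0, 0, -0.5]
    - [0, 0, -1]
    - [0, 0, -1]
    - [0, 0, -1.5]
    - [0, 0, -1.5]
    - [0, 0, -1.5]
    - [0, 0, -1.5]
    - [0, 0, -1.5]
    - [0, 0, -1.5]
    - [0, 0, -1.5]
    - [0, 0, -1.5]
    - [0, 0, -0.5]
    - [0, 0, 0]
  angular:
    - [0, 0, 0]
    - [0, 0, 0]
    - [0, 0, 0]
    - [0, 0, 0]
    - [0, 0, 0]
    - [0, 0, 0]
    - [0, 0, 0]
    - [0, 0, 0]
    - [0, 0, 0]
    - [0, 0, 0]
    - [0, 0, 0]
    - [0, 0, 0]
    - [0, 0, 0]

```text
clock: 7.9
position: [0.6125, -0.2269, 0.2578]
ee_rot: [2.445, 1.967, -0.003]
force: [0.7, -0.5, -0.6]
width: 0.213
gripper_force: 50.0
```

```bash
python3 - <<'E'
from h import *
d([.6155,-.2205,.262],-12.2)
im=arm.get_image("side");t=arm.get_image("top")
s=arm.observe();Q=R.from_rotvec(s["ee_rot"]);p=s["position"]
for off in(0,.0068):
  print(proj(im,p+Q.apply([off,0,.0917])))
r=arm.trace("prytool",im);print([(x["conf"],px(x["centre"])) for x in r],[(x["conf"],px(x["centre"])) for x in arm.place_of("prytool",im)])
a=im["frame"][40:160,190:350]
cv2.imwrite("pics/c3.png",cv2.resize(a,(800,600),interpolation=cv2.INTER_CUBIC)[:,:,::-1])
E
```

```text
t 7.9 pos [ 0.6125 -0.2269  0.2578] yang -12.38 F [ 0.7 -0.5 -0.6] w 0.212874602902266
shift cm [ 0.68  0.15 -0.42]
rot [ 0.002  0.004 -0.003]
[272.55871664 120.60688769]
[271.31137728 121.60312925]
[(0.89, array([268.608,  92.28 ]))] [(0.89, array([270.976, 124.   ]))]
```

View pics/c3.png

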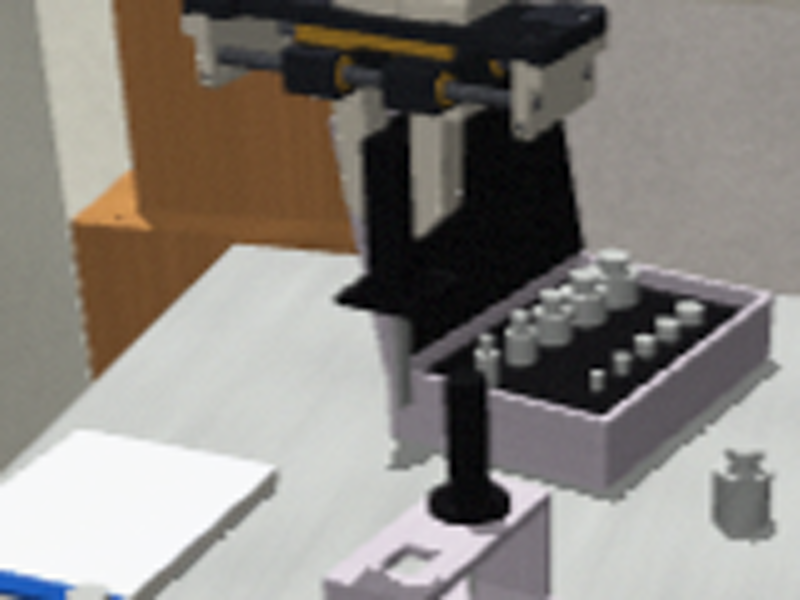

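The tool is held straight: blade tip at crop (402,405), guard at (400,290), and its stand hole is free at (412,560). Now I turn and carry it over to the notch.

>>> carry_out:
  claw: [1, 1, 1, 1]
  delta_pos:
    - [0, 0, 0]
    - [0, 0, 0]
    - [0, 0, 0]
    - [0, 0, 0]
  angular:
    - [0, 0, -0.085]
    - [0, 0, -0.085]
    - [0, 0, -0.085]
    - [0, 0, -0.085]

```text
clock: 8.5
position: [0.6117, -0.2268, 0.2559]
ee_rot: [2.075, 2.358, -0.006]
force: [-0.2, 0.2, -0.1]
width: 0.214
gripper_force: 50.0
```

>>> carry_out:
  claw: [1, 1, 1, 1, 1, 1, 1, 1, 1, 1, 1, 1, 1, 1, 1, 1, 1, 1, 1, 1]
  delta_pos:
    - [1, 0.12, 0]
    - [2, 0.25, 0]
    - [2.6, 0.32, 0]
    - [2.6, 0.32, 0]
    - [2.6, 0.32, 0]
    - [2.6, 0.32, 0]
    - [2.6, 0.32, 0]
    - [2.6, 0.32, 0]
    - [2.6, 0.32, 0]
    - [2.6, 0.32, 0]
    - [2.6, 0.32, 0]
    - [2.6, 0.32, 0]
    - [2.6, 0.32, 0]
    - [2.6, 0.32, 0]
    - [2.6, 0.32, 0]
    - [2.6, 0.32, 0]
    - [2.6, 0.32, 0]
    - [2.6, 0.32, 0]
    - [2, 0.25, 0]
    - [0.6, 0, 0]
  angular:
    - [0, 0, 0]
    - [0, 0, 0]
    - [0, 0, 0]
    - [0, 0, 0]
    - [0, 0, 0]
    - [0, 0, 0]
    - [0, 0, 0]
    - [0, 0, 0]
    - [0, 0, 0]
    - [0, 0, 0]
    - [0, 0, 0]
    - [0, 0, 0]
    - [0, 0, 0]
    - [0, 0, 0]
    - [0, 0, 0]
    - [0, 0, 0]
    - [0, 0, 0]
    - [0, 0, 0]
    - [0, 0, 0]
    - [0, 0, 0]

```text
clock: 10.5
position: [0.6091, 0.2524, 0.2544]
ee_rot: [-2.077, -2.357, 0.005]
force: [0.3, 0.5, -0.6]
width: 0.215
gripper_force: 50.0
```

>>> carry_out:
  claw: [1, 1, 1]
  delta_pos:
    - [0, 0, 0]
    - [0, 0, 0]
    - [0, 0, 0]
  angular:
    - [0, 0, 0]
    - [0, 0, 0]
    - [0, 0, 0]

```text
clock: 10.8
position: [0.6111, 0.2469, 0.2548]
ee_rot: [2.081, 2.35, -0.007]
force: [-0.2, 0.2, -0.5]
width: 0.217
gripper_force: 50.0
```

```bash
python3 - <<'E'
from h import *
d([.6128,.2433,.2],7)
im=arm.get_image("side")
s=arm.observe();Q=R.from_rotvec(s["ee_rot"]);p=s["position"]
print(p+Q.apply([.0068,0,.0917]),proj(im,p+Q.apply([.0068,0,.0917])))
print([(x["conf"],px(x["centre"])) for x in arm.place_of("prytool",im)],[(x["conf"],px(x["centre"])) for x in arm.place_of("notch",im)])
a=im["frame"][160:340,120:360]
cv2.imwrite("pics/c4.png",cv2.resize(a,(800,600),interpolation=cv2.INTER_CUBIC)[:,:,::-1])
E
```

```text
t 10.8 pos [0.6111 0.2469 0.2548] yang 6.96 F [-0.2  0.2 -0.5] w 0.21715099518458017
shift cm [-0.35  0.13  5.48]
rot [-0.001  0.005 -0.001]
[0.61026491 0.2533574  0.16311933] [192.96371223 240.15633986]
[(0.72, array([192.896, 241.   ])), (0.38, array([200.128, 267.8  ]))] [(0.79, array([198.016, 270.8  ]))]
```

View pics/c4.png

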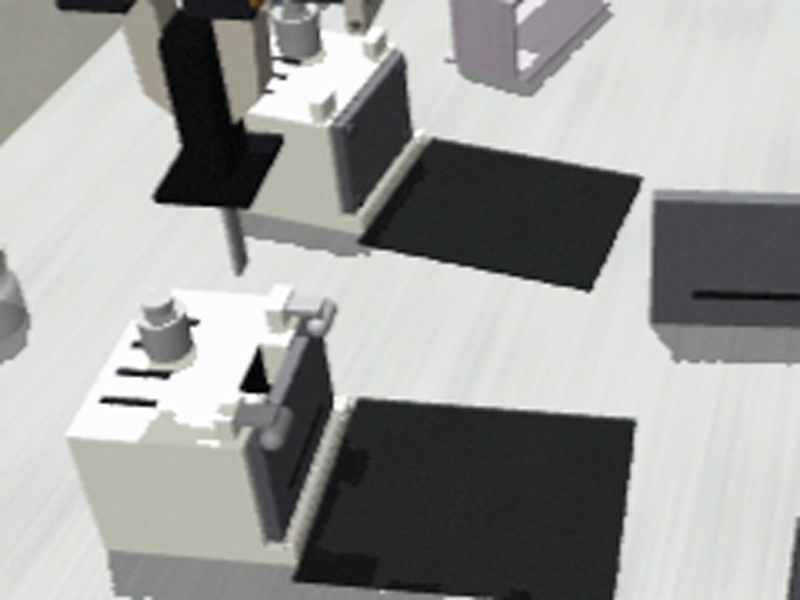

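The tool hangs over the box: blade tip at crop (238,272), the notch below it at (262,370), and the tip agrees with the prediction. I lower to just above the notch.

>>> carry_out:
  claw: [1, 1, 1, 1, 1, 1, 1]
  delta_pos:
    - [-0.2, 0.1, 1]
    - [-0.15, 0.05, 1]
    - [0, 0, 1]
    - [0, 0, 1]
    - [0, 0, 1]
    - [0, 0, 0.8]
    - [0, 0, 0]
  angular:
    - [0, 0.005, 0]
    - [0, 0, 0]
    - [0, 0, 0]
    - [0, 0, 0]
    - [0, 0, 0]
    - [0, 0, 0]
    - [0, 0, 0]

```text
clock: 11.65
position: [0.6119, 0.2451, 0.1952]
ee_rot: [-2.078, -2.353, 0.004]
force: [0.6, -0.3, -0.7]
width: 0.217
gripper_force: 50.0
```

```bash
python3 - <<'E'
from h import *
d([.6128,.2433,.16],7)
im=arm.get_image("side");t=arm.get_image("top")
s=arm.observe();Q=R.from_rotvec(s["ee_rot"]);p=s["position"]
q=p+Q.apply([.0068,0,.0917]);print(q,proj(im,q))
print([(x["conf"],px(x["centre"])) for x in arm.place_of("prytool",im)])
a=im["frame"][210:300,140:260]
cv2.imwrite("pics/c5.png",cv2.resize(a,(800,600),interpolation=cv2.INTER_CUBIC)[:,:,::-1])
E
```

```text
t 11.65 pos [0.6119 0.2451 0.1952] yang 7.12 F [ 0.6 -0.3 -0.7] w 0.21698307668623254
shift cm [-0.19  0.08  3.52]
rot [-0.004 -0.     0.002]
[0.61156755 0.25234785 0.10514706] [197.74420492 264.77953917]
[(0.88, array([194.496, 265.32 ]))]
```

View pics/c5.png

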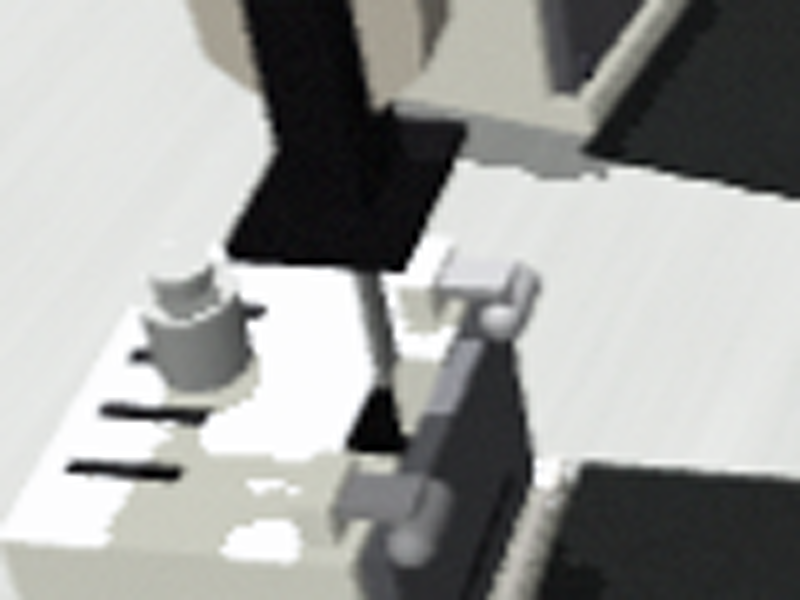

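The blade tip, at crop (385,380), is right over the mouth of the notch at (380,415), between the catches. I go down slowly.

>>> carry_out:
  claw: [1, 1, 1, 1, 1, 1, 1]
  delta_pos:
    - [-0.1, 0.05, 0.4]
    - [0, 0, 0.4]
    - [0, 0, 0.4]
    - [0, 0, 0.4]
    - [0, 0, 0.4]
    - [0, 0, 0.2]
    - [0, 0, 0]
  angular:
    - [0, 0, 0]
    - [0, 0, 0]
    - [0, 0, 0]
    - [0, 0, 0]
    - [0, 0, 0]
    - [0, 0, 0]
    - [0, 0, 0]

```text
clock: 12.5
position: [0.613, 0.2444, 0.1744]
ee_rot: [-2.078, -2.353, 0.001]
force: [-0.1, -0.3, -0.6]
width: 0.216
gripper_force: 50.0
```

>>> carry_out:
  claw: [1, 1, 1, 1, 1, 1]
  delta_pos:
    - [0, 0, 0.4]
    - [0, 0, 0.4]
    - [0, 0, 0.4]
    - [0, 0, 0.4]
    - [0, 0, 0.2]
    - [0, 0, 0]
  angular:
    - [0, 0, 0]
    - [0, 0, 0]
    - [0, 0, 0]
    - [0, 0, 0]
    - [0, 0, 0]
    - [0, 0, 0]

```text
clock: 13.1
position: [0.6129, 0.2444, 0.1564]
ee_rot: [-2.078, -2.353, 0.001]
force: [-0.1, 0.4, -0.7]
width: 0.218
gripper_force: 50.0
```

>>> carry_out:
  claw: [1, 1, 1, 1, 1, 1, 1, 1]
  delta_pos:
    - [0, -0.3, 0]
    - [0, -0.3, 0]
    - [0, -0.3, 0]
    - [0, -0.3, 0]
    - [0, -0.3, 0]
    - [0, -0.3, 0]
    - [0, -0.2, 0]
    - [0, 0, 0]
  angular:
    - [0, 0, 0]
    - [0, 0, 0]
    - [0, 0, 0]
    - [0, 0, 0]
    - [0, 0, 0]
    - [0, 0, 0]
    - [0, 0, 0]
    - [0, 0, 0]

```text
clock: 13.9
position: [0.5924, 0.2419, 0.1567]
ee_rot: [-2.078, -2.353, 0.002]
force: [-0.3, 0.9, -0.9]
width: 0.215
gripper_force: 50.0
```

```bash
python3 - <<'E'
from h import *
d([.5532,.2433,.156],7)
im=arm.get_image("side")
a=im["frame"][210:330,140:300]
cv2.imwrite("pics/c6.png",cv2.resize(a,(800,600),interpolation=cv2.INTER_CUBIC)[:,:,::-1])
E
```

```text
t 13.9 pos [0.5924 0.2419 0.1567] yang 7.12 F [-0.3  0.9 -0.9] w 0.21500793370060947
shift cm [ 0.62 -3.87  0.08]
rot [-0.002 -0.001  0.002]
```

View pics/c6.png

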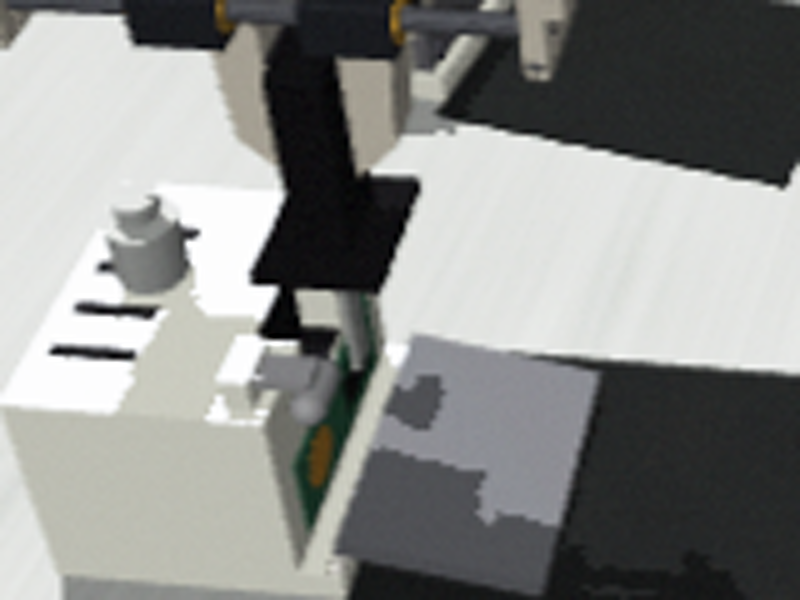

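The cover has come off and lies flat on the mat in front of the box, crop (470,460), with the green board exposed behind. I lift the tool and carry it back.

>>> carry_out:
  claw: [1, 1, 1, 1, 1, 1, 1, 1, 1, 1]
  delta_pos:
    - [0, 0, -0.6]
    - [0, 0, -1.2]
    - [0, 0, -1.5]
    - [0, 0, -1.5]
    - [0, 0, -1.5]
    - [0, 0, -1.5]
    - [0, 0, -1.5]
    - [0, 0, -1]
    - [0, 0, -0.3]
    - [0, 0, 0]
  angular:
    - [0, 0, 0]
    - [0, 0, 0]
    - [0, 0, 0]
    - [0, 0, 0]
    - [0, 0, 0]
    - [0, 0, 0]
    - [0, 0, 0]
    - [0, 0, 0]
    - [0, 0, 0]
    - [0, 0, 0]

```text
clock: 14.95
position: [0.5935, 0.2419, 0.2633]
ee_rot: [-2.079, -2.354, -0.0]
force: [0.1, -0.1, -0.9]
width: 0.218
gripper_force: 50.0
```

>>> carry_out:
  claw: [1, 1, 1, 1, 1, 1, 1, 1, 1, 1, 1, 1, 1, 1, 1, 1, 1, 1, 1, 1]
  delta_pos:
    - [-1, -0.08, 0]
    - [-2, -0.15, 0]
    - [-2.6, -0.21, 0]
    - [-2.6, -0.21, 0]
    - [-2.6, -0.21, 0]
    - [-2.6, -0.21, 0]
    - [-2.6, -0.21, 0]
    - [-2.6, -0.21, 0]
    - [-2.6, -0.21, 0]
    - [-2.6, -0.21, 0]
    - [-2.6, -0.21, 0]
    - [-2.6, -0.21, 0]
    - [-2.6, -0.21, 0]
    - [-2.6, -0.21, 0]
    - [-2.6, -0.21, 0]
    - [-2.6, -0.21, 0]
    - [-2.6, -0.21, 0]
    - [-2.6, -0.21, 0]
    - [-1.6, -0.1, 0]
    - [-0.6, 0, 0]
  angular:
    - [0, 0, 0]
    - [0, 0, 0]
    - [0, 0, 0]
    - [0, 0, 0]
    - [0, 0, 0]
    - [0, 0, 0]
    - [0, 0, 0]
    - [0, 0, 0]
    - [0, 0, 0]
    - [0, 0, 0]
    - [0, 0, 0]
    - [0, 0, 0]
    - [0, 0, 0]
    - [0, 0, 0]
    - [0, 0, 0]
    - [0, 0, 0]
    - [0, 0, 0]
    - [0, 0, 0]
    - [0, 0, 0]
    - [0, 0, 0]

```text
clock: 16.95
position: [0.6138, -0.2297, 0.2615]
ee_rot: [-2.081, -2.35, 0.002]
force: [-0.2, 0.5, -0.8]
width: 0.215
gripper_force: 50.0
```

>>> carry_out:
  claw: [1, 1, 1, 1, 1, 1, 1]
  delta_pos:
    - [0, 0, 0]
    - [0, 0, 0]
    - [0, 0, 0]
    - [0, 0, 0]
    - [0, 0, 0]
    - [0, 0, 0]
    - [0, 0, 0]
  angular:
    - [0, 0, 0.085]
    - [0, 0, 0.085]
    - [0, 0, 0.085]
    - [0, 0, 0.085]
    - [0, 0, 0]
    - [0, 0, 0]
    - [0, 0, 0]

```text
clock: 17.65
position: [0.6147, -0.2266, 0.2623]
ee_rot: [-2.444, -1.971, 0.001]
force: [-1.2, -0.9, -1.1]
width: 0.208
gripper_force: 50.0
```

```bash
python3 - <<'E'
from h import *
d([.6122,-.2270,.187],-12.3)
im=arm.get_image("side")
s=arm.observe();Q=R.from_rotvec(s["ee_rot"]);p=s["position"]
q=p+Q.apply([.0068,0,.0917]);print(q,proj(im,q))
print([(x["conf"],px(x["centre"])) for x in arm.place_of("prytool",im)])
E
```

```text
t 17.65 pos [ 0.6147 -0.2266  0.2623] yang -12.23 F [-1.2 -0.9 -1.1] w 0.20834125876110007
shift cm [-0.1  -0.22  7.53]
rot [-0.002 -0.001  0.001]
[ 0.61595443 -0.21997839  0.1706137 ] [270.08900306 119.37465573]
[(0.64, array([267.328, 117.92 ]))]
```

>>> carry_out:
  claw: [1, 1, 1, 1, 1, 1, 1, 1]
  delta_pos:
    - [-0.1, -0.2, 1]
    - [0, 0, 1.4]
    - [0, 0, 1.4]
    - [0, 0, 1.4]
    - [0, 0, 1.2]
    - [0, 0, 1]
    - [0, 0, 0]
    - [0, 0, 0]
  angular:
    - [0, 0, 0]
    - [0, 0, 0]
    - [0, 0, 0]
    - [0, 0, 0]
    - [0, 0, 0]
    - [0, 0, 0]
    - [0, 0, 0]
    - [0, 0, 0]

```text
clock: 18.55
position: [0.6125, -0.2275, 0.1884]
ee_rot: [-2.447, -1.968, 0.001]
force: [-0.1, 0.5, -1.3]
width: 0.213
gripper_force: 50.0
```

```bash
python3 - <<'E'
from h import *
d([.6122,-.2270,.1067],-12.3)
im=arm.get_image("side");t=arm.get_image("top")
s=arm.observe();Q=R.from_rotvec(s["ee_rot"]);p=s["position"]
q=p+Q.apply([.0068,0,.0917]);print(q,proj(im,q))
a=im["frame"][90:210,200:320];b=t["frame"][70:190,370:490]
cv2.imwrite("pics/c7.png",np.hstack([cv2.resize(x,(400,400),interpolation=cv2.INTER_CUBIC) for x in(a,b)])[:,:,::-1])
E
```

```text
t 18.55 pos [ 0.6125 -0.2275  0.1884] yang -12.38 F [-0.1  0.5 -1.3] w 0.21290586181674545
shift cm [ 0.04 -0.03  8.17]
rot [-0.002 -0.001 -0.001]
[ 0.61431671 -0.2208848   0.09743005] [271.97468235 144.50159534]
```

View pics/c7.png

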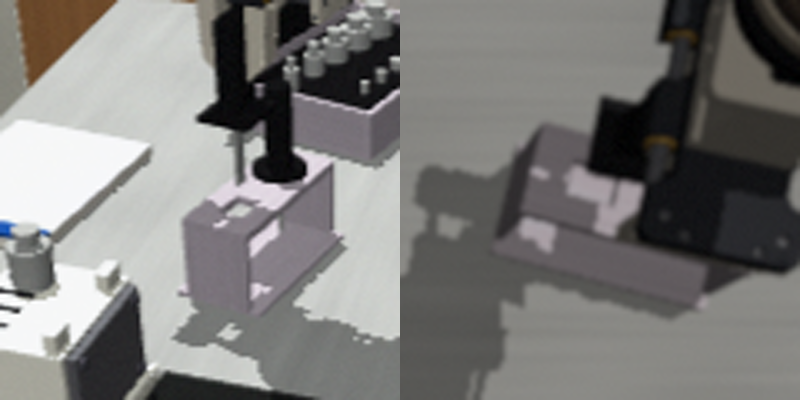

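The blade tip, at left crop (239,185), is straight above the empty hole at (239,208), and the tool is upright. I lower it.

>>> carry_out:
  claw: [1, 1, 1, 1, 1, 1, 1, 1]
  delta_pos:
    - [0, 0, 0.5]
    - [0, 0, 0.6]
    - [0, 0, 0.6]
    - [0, 0, 0.6]
    - [0, 0, 0.6]
    - [0, 0, 0.6]
    - [0, 0, 0.5]
    - [0, 0, 0]
  angular:
    - [0, 0, 0]
    - [0, 0, 0]
    - [0, 0, 0]
    - [0, 0, 0]
    - [0, 0, 0]
    - [0, 0, 0]
    - [0, 0, 0]
    - [0, 0, 0]

```text
clock: 19.45
position: [0.6118, -0.2274, 0.1474]
ee_rot: [-2.446, -1.967, 0.002]
force: [0.1, -0.4, -0.6]
width: 0.214
gripper_force: 50.0
```

>>> carry_out:
  claw: [1, 1, 1, 1, 1, 1, 1, 1, 1, 1]
  delta_pos:
    - [0, 0, 0.6]
    - [0, 0, 0.6]
    - [0, 0, 0.6]
    - [0, 0, 0.6]
    - [0, 0, 0.6]
    - [0, 0, 0.5]
    - [0, 0, 0.3]
    - [0, 0, 0.2]
    - [0, 0, 0.1]
    - [0, 0, 0]
  angular:
    - [0, 0, 0]
    - [0, 0, 0]
    - [0, 0, 0]
    - [0, 0, 0]
    - [0, 0, 0]
    - [0, 0, 0]
    - [0, 0, 0]
    - [0, 0, 0]
    - [0, 0, 0]
    - [0, 0, 0]

```text
clock: 20.45
position: [0.6123, -0.2275, 0.1074]
ee_rot: [-2.447, -1.968, 0.001]
force: [-0.4, 1.0, -0.5]
width: 0.218
gripper_force: 50.0
```

>>> carry_out:
  claw: [1, 1, 2.2, 2.4, 2.8, 4, 6, 9, 9, 9, 9, 9]
  delta_pos:
    - [0, 0, 0.05]
    - [0, 0, 0]
    - [0, 0, 0]
    - [0, 0, 0]
    - [0, 0, 0]
    - [0, 0, 0]
    - [0, 0, 0]
    - [0, 0, 0]
    - [0, 0, 0]
    - [0, 0, 0]
    - [0, 0, 0]
    - [0, 0, 0]
  angular:
    - [0, 0, 0]
    - [0, 0, 0]
    - [0, 0, 0]
    - [0, 0, 0]
    - [0, 0, 0]
    - [0, 0, 0]
    - [0, 0, 0]
    - [0, 0, 0]
    - [0, 0, 0]
    - [0, 0, 0]
    - [0, 0, 0]
    - [0, 0, 0]

```text
clock: 21.65
position: [0.6123, -0.2275, 0.1069]
ee_rot: [-2.447, -1.968, 0.001]
force: [-0.6, -0.3, 0.0]
width: 0.858
gripper_force: 0.0
```

>>> carry_out:
  claw: [9, 9, 9, 9, 9, 9, 9, 9, 9, 9, 9, 9]
  delta_pos:
    - [0, 0, -0.6]
    - [0, 0, -1]
    - [0, 0, -1.5]
    - [0, 0, -1.5]
    - [0, 0, -1.5]
    - [0, 0, -1.5]
    - [0, 0, -1.5]
    - [0, 0, -1.5]
    - [0, 0, -1.5]
    - [0, 0, -1.5]
    - [0, 0, -1]
    - [0, 0, 0]
  angular:
    - [0, 0, 0]
    - [0, 0, 0]
    - [0, 0, 0]
    - [0, 0, 0]
    - [0, 0, 0]
    - [0, 0, 0]
    - [0, 0, 0]
    - [0, 0, 0]
    - [0, 0, 0]
    - [0, 0, 0]
    - [0, 0, 0]
    - [0, 0, 0]

```text
clock: 22.85
position: [0.6133, -0.2277, 0.2549]
ee_rot: [2.448, 1.968, 0.002]
force: [-0.2, -1.1, -0.3]
width: 0.978
gripper_force: 0.0
```

```bash
python3 - <<'E'
from h import *
im=arm.get_image("side");save(im,"final")
E
```

```text
(no output)
```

View pics/final.png

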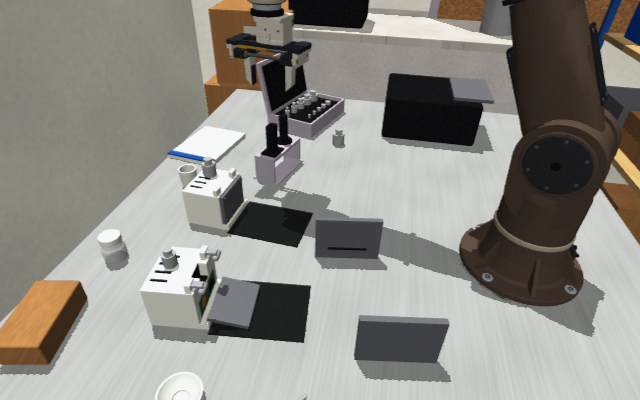

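The tool stands upright in its hole (271,140), the cover lies on the mat (233,302), and the gripper is clear.

```bash
python3 -c "
from cell import arm
print(arm.sign_off())"
```

```text
the job is handed in; nothing more can be done
None
```

I pried the cover off with the flat-blade tool and it lies on the mat in front of its box. The tool is back upright in its own hole and released, and I handed the job in at about 23 s of robot time; no verdict was returned.

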